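# Wedge the slate clear of its front rests

### The job

The slate slab lies on the levelling board, resting on two rubber pads at its front and a wooden bar at its back. Take the wooden wedge with the red heel, turn it so that its thin end points along the brass mark, set it flat on the board and push it along the mark under the middle of the slab's front edge until that edge just lifts about 4 mm clear of both pads. Finish still gripping the wedge with the slab resting on it; do not touch the slab with the gripper, never lift it much higher than that, and leave the other things alone.

Things in the scene. Friction and masses are not known exactly. Their poses are not given: they have to be found in the camera images.
- jig: levelling board, dark wood, fixed to the table, 320 (x) x 230 (y) x 8 mm thick. Origin at the centre of its underside, on the table; +x is the way the wedge is pushed, z up; its place and yaw differ at each start. The slab lies over x = 5 to 135 mm, its underside 22 mm above the table (14 mm above the board's face); x = -160 to 5 mm is bare. A bar at x = 105 to 130 mm carries the slab's back
- jig_mark (a point): near end of the brass mark, a 6 mm wide line on the board's face along its centre line (y = 0) from x = -160 to 0 mm in the board's frame; this point is at x = -160, z = 8 mm; axes as the board's
- jig_pads (a point): middle of the 60 mm wide gap between the two black rubber front pads, at x = 8, y = 0, z = 8 mm in the board's frame; the pads are 14 mm high, at y = 30 to 90 and -90 to -30 mm, x = 8 to 28 mm
- jig_stop (a point): middle of the front face of the fixed stop behind the slab, at x = 136.5, y = 0, z = 22 mm in the board's frame; the stop rises 30 mm above the board
- slab_edge (a point): middle of the lower front edge of the loose slate slab; at the start at about x = 5, y = 0, z = 22 mm in the board's frame. x runs from the front edge to the back, z up. As the edge is wedged up the slab tips about its back edge, which may slide 1.5 mm back to the stop
- slab_edge_l (a point): left end (slab's +y, 100 mm from the middle) of the slab's lower front edge
- slab_edge_r (a point): right end (slab's -y, 100 mm from the middle) of the slab's lower front edge
- slab: the loose slate slab, dark grey, 130 (x) x 200 (y) x 13 mm, about 0.7 to 1 kg, with a short white chalk line on top at the middle of its front edge; origin at the centre of its underside, axes as slab_edge
- wedge_heel (a point): centre (half-way up, 14 mm above the underside) of the red heel block, 30 mm long and 28 mm high, of the wooden wedge; grip it here across y. x points from the heel to the thin end, y across the width (36 mm), z up
- wedge_tip (a point): middle of the lower edge of the wedge's thin end, on the underside plane, 135 mm ahead (+x) of the heel centre; axes as wedge_heel
- wedge: the loose wooden wedge, lying flat on the table, 150 mm long, 36 mm wide, about 0.08 kg: after the red heel block a straight ramp 120 mm long falls from 28 mm to 2.5 mm high at the thin end (1 mm of lift per 4.7 mm of push; it first meets the slab 54 mm from the thin end). Origin at the middle of its underside, 60 mm ahead of the heel centre
- ironwedge: short dark steel splitting wedge, 90 x 40 x 32 mm, on the same side as the wooden one; not to be used; bystander, origin on its underside
- mallet: white-headed mallet lying on its side, head 68 mm across and 110 mm long, handle 200 mm; bystander, origin on its underside
- nailtin: round open tin of copper nails, 80 mm across, 45 mm high; bystander, origin on its underside
- chisel: chisel with wooden handle lying flat, 220 mm long, up to 20 mm high; bystander, origin on its underside
- stack: stack of eight roofing slates, 150 x 200 x 64 mm; bystander, origin on its underside
- brush: hand brush lying flat; bystander, origin on its underside
- square: small try square lying flat, 170 mm long; bystander, origin on its underside
Not all that is in view belongs to the job. Leave any blue look-alike of the wedge alone.

How it is judged:
By the outcome, as a careful person would: the job done as asked, in the order asked, and still so for the second after the job is handed in, while the arm keeps its last pose, push and grip.
It also fails if it takes over 45 s, if anything falls off the work surface, if the arm or the gripper's body presses on something with over 40 N, if the wrist force passes 120 N, or if a joint passes its speed limit or range.

### The arm

A 6-joint arm with a two-finger parallel gripper is mounted at the origin on the work surface. World frame = base frame: x ahead of the robot, y to its left, z up, the work surface at z = 0. Lengths are in m, angles in degrees, forces in N, time in s.
With the tool pointing down it reaches from about 0.35 to 0.925 m from the base axis. Payload 6.4 kg.
Tool frame: the origin (TCP) lies between the finger pads; the fingertips stand 17 mm ahead of it and the grasp point (between the pads) lies 2 mm behind it; z points along the fingers, y is the line along which they close (so a half turn about z gives the same grasp; the last joint's range is limited). The gripper opens to 85 mm and grips with 20 to 120 N. Pads are 22 mm wide; open, the fingers measure 114 mm over their backs; the gripper's body (76 mm by 85 mm) begins 54 mm behind the grasp point. The pads swing forward as they close: fully open they stand 13 mm farther back than shut.
Start: joints at [57.92, 14.043, 89.255, -0, 76.702, -9.975], TCP at [0.245, 0.602, 0.221] pointing down, gripper open.
Joint ranges: [-179.41, 179.41], [-58.25, 129.5], [7.25, 145.43], [-54.29, 234.29], [11.92, 165.04], [-157.13, 157.13]. Speed limits (degrees/s): [147.25, 147.25, 180, 180, 180, 180].

### API

Orientations are given as a 3x3 rotation matrix whose columns are the frame's x, y, z axes.
In Python, from plant import arm gives the robot as it stands.
- The arm moves only by the tool jog_arm, never from a script. Its argument "deltas" is a list of rows, each an object with "gripper": the finger opening in mm, from 0 to 85.4; "linear": the shift along the tool's x, y, z in mm, a list of three; "turn": the turn about the tool's z in degrees. A call has exactly 10 rows; each row shifts and turns the commanded pose from where the row before left it, along the tool's axes as they then stand; what a row does not reach is not made up. A row lasts 1/8 s, in which the tool goes at most 62.5 mm and 10.7 degrees, less where a joint would pass 70% of its speed; a pose out of reach is approached as far as the arm can. A call with a gripper value outside its range is refused whole. The fingers move at their own pace and stop on an object; the grip force is fixed at half the most. Time passes only in rows, so rows that do not move let the fingers close, or fill a call up. It gives the time, the measured TCP pose, the force, the opening and the grip force at its end, in the units of the state.
- arm.observe(): the state, without advancing time (a new reading comes with each control period).
- arm.camera(name): name is "scene" or "top"; returns the picture (400x640x3 uint8, red, green, blue); there is no depth.
- arm.camera_params(name): a dict with "mtx" (3x3 intrinsics, pixels), "extrinsics" (4x4, takes a point from camera to world coordinates). Camera axes: x right, y down, z forward; pixel columns grow to the right and rows downward; lengths in m; the calibration is good to about 2 mm. A picture is of the moment at which its call begins. camera_params takes no time and is no camera call.
- arm.sign_off(): hands the job in; it is judged then, once.
Trained networks look in the newest picture that a camera, given by its name, has taken for a name from the list of things; names that differ only in an ending like _2 or _b are one class to them, and where a whole thing is asked for, a point or a joint stands for the part that bears it (a point fixed in the world has none). Each returns a list of dicts, best first, with "score" (0 to 1); they miss things now and then, are a little off and sometimes report something else, mostly with a low value. They report only what shows in the picture. A call takes as long as a camera call. They do not tell look-alikes from the thing itself.
- arm.boxes_of(camera, name): "extent" ([left, top, right, bottom] in pixels, round what is visible of it).
- arm.tip_of(camera, name): "uv" ([column, row] in pixels: a listed point, or the origin of a listed thing).
The state is a dict: "t": time; "joints": joint angles; "dq": joint speeds; "tau": joint torques, N m; "tool_pos": TCP position; "orientation": TCP orientation; "wrist_force": force on the tool from outside, world axes, zero at the start; "moment": the same for the moment, N m; "grip_width": finger opening in m; "gripper_force": force on a finger pad.
Only numpy, scipy, OpenCV 4.12 (cv2) and the standard library are available. Lean on these libraries where they do the work, as an engineer would, in place of code of your own. Each camera call takes 0.05 s, during which the arm holds its last target. There are 200 camera calls.

## Working session

There is one attempt and no reset: what is moved stays moved. The work goes in short steps, Python scripts to look and compute and a tool call to move; the robot and the scene stay as the last step left them, time stands still between calls to the robot, and variables do not carry over. Pictures are saved under pics/ and viewed, at most 10 in all, crops included, and the job is handed in when it is done.

Besides the shell and the picture viewer there is one more tool, called after "Emit:" as a command line: name --argument value ..., lists and objects as JSON in quotes. jog_arm: Moves the arm, as the interface text tells. Its arguments: {"type":"object","properties":{"deltas":{"type":"array"}},"required":["deltas"]}

```bash
mkdir -p pics
cat > h.py <<'E'
import numpy as np, cv2
from plant import arm
def ray(cam,uv,z):
    p=arm.camera_params(cam);K=np.array(p["mtx"]);T=np.array(p["extrinsics"])
    d=T[:3,:3]@np.linalg.inv(K)@np.array([uv[0],uv[1],1.]);o=T[:3,3]
    return o+d*(z-o[2])/d[2]
def proj(cam,P):
    p=arm.camera_params(cam);K=np.array(p["mtx"]);T=np.linalg.inv(np.array(p["extrinsics"]))
    q=K@(T[:3,:3]@np.array(P)+T[:3,3]);return q[:2]/q[2]
def snap(cam,name,crop=None,s=1):
    im=arm.camera(cam)[:,:,::-1]
    if crop: l,t,r,b=crop; im=im[t:b,l:r]
    cv2.imwrite(f"pics/{name}.png",cv2.resize(np.ascontiguousarray(im),None,fx=s,fy=s,interpolation=cv2.INTER_CUBIC))
E
python3 - <<'E'
from h import *
np.set_printoptions(precision=4,suppress=True)
snap("top","top1",s=1.25);snap("scene","scene1",s=1.25)
Z=dict(wedge_heel=.014,wedge_tip=0,wedge=0,jig_mark=.008,jig_pads=.008,jig_stop=.022,slab_edge=.022,slab_edge_l=.022,slab_edge_r=.022,ironwedge=0)
for c in("top","scene"):
  print(c,arm.camera_params(c)["extrinsics"][:3] )
  for n,z in Z.items():
    for d in arm.tip_of(c,n)[:3]: print(n,round(d["score"],2),np.round(d["uv"],1),ray(c,d["uv"],z)[:2])
o=arm.observe();print(o["t"],o["orientation"])
E
```

```text
top [[ 0.021  -0.9945  0.1027  0.4262]
 [-0.9997 -0.0226 -0.0137  0.007 ]
 [ 0.0159 -0.1024 -0.9946  1.6595]]
wedge_heel 0.96 [390.  159.3] [ 0.7329 -0.2593]
wedge_heel 0.58 [395.6 191.8] [ 0.6232 -0.2787]
wedge_tip 0.97 [359.5 135.7] [ 0.8146 -0.1569]
wedge_tip 0.67 [359.4 214.1] [ 0.5468 -0.1598]
wedge 0.77 [375.2 150.1] [ 0.7661 -0.2109]
wedge 0.58 [378.2 205.9] [ 0.5758 -0.2227]
wedge 0.27 [169.3 261.1] [0.3774 0.4668]
jig_mark 0.82 [311.6 203.8] [0.5771 0.0013]
jig_pads 0.94 [262.1 217.6] [0.5274 0.1648]
jig_pads 0.54 [263.1 216.5] [0.5311 0.1616]
jig_stop 0.69 [226.  228.2] [0.489  0.2807]
slab_edge 0.88 [272.1 247.7] [0.4285 0.1276]
slab_edge 0.83 [263.3 215.2] [0.5345 0.1598]
slab_edge 0.71 [258.5 188.2] [0.6238 0.1785]
slab_edge_l 0.88 [272.1 247.7] [0.4285 0.1276]
slab_edge_l 0.83 [263.3 215.2] [0.5345 0.1598]
slab_edge_l 0.71 [258.5 188.2] [0.6238 0.1785]
slab_edge_r 0.88 [272.1 247.7] [0.4285 0.1276]
slab_edge_r 0.83 [263.3 215.2] [0.5345 0.1598]
slab_edge_r 0.71 [258.5 188.2] [0.6238 0.1785]
ironwedge 0.58 [246.9 222.3] [0.5111 0.2157]
ironwedge 0.53 [385.4 254.4] [ 0.41
[... 522 characters left out ...]
.5265 0.1654]
jig_stop 0.89 [380.6 249.5] [0.5012 0.2701]
jig_stop 0.52 [278.1 170.9] [ 0.6359 -0.2412]
slab_edge 0.72 [373.3 214.4] [0.4336 0.1352]
slab_edge 0.66 [356.4 230. ] [0.5268 0.1607]
slab_edge 0.62 [335.5 247.5] [0.6303 0.184 ]
slab_edge_l 0.72 [373.3 214.4] [0.4336 0.1352]
slab_edge_l 0.66 [356.4 230. ] [0.5268 0.1607]
slab_edge_l 0.62 [335.5 247.5] [0.6303 0.184 ]
slab_edge_r 0.72 [373.3 214.4] [0.4336 0.1352]
slab_edge_r 0.66 [356.4 230. ] [0.5268 0.1607]
slab_edge_r 0.62 [335.5 247.5] [0.6303 0.184 ]
ironwedge 0.67 [321.6 153.1] [ 0.4183 -0.2589]
ironwedge 0.36 [277.9 167.5] [ 0.6198 -0.2785]
1.1 [[-0.9265  0.3763 -0.    ]
 [ 0.3763  0.9265 -0.    ]
 [-0.     -0.     -1.    ]]
```

View pics/top1.png

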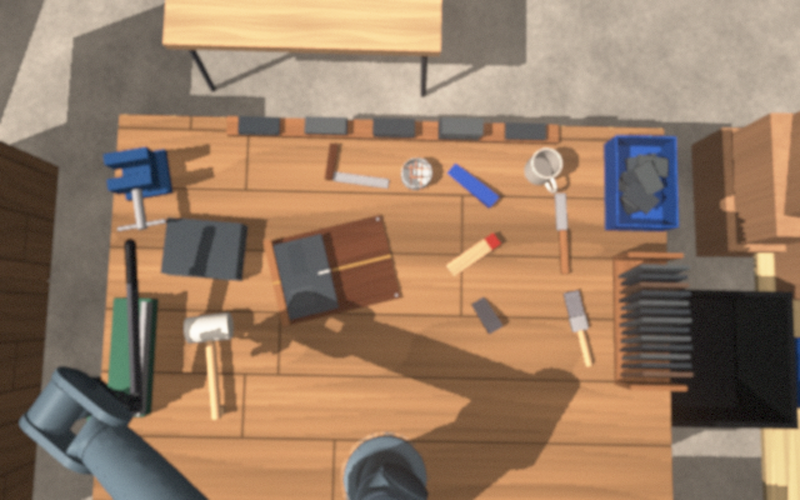

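View pics/scene1.png

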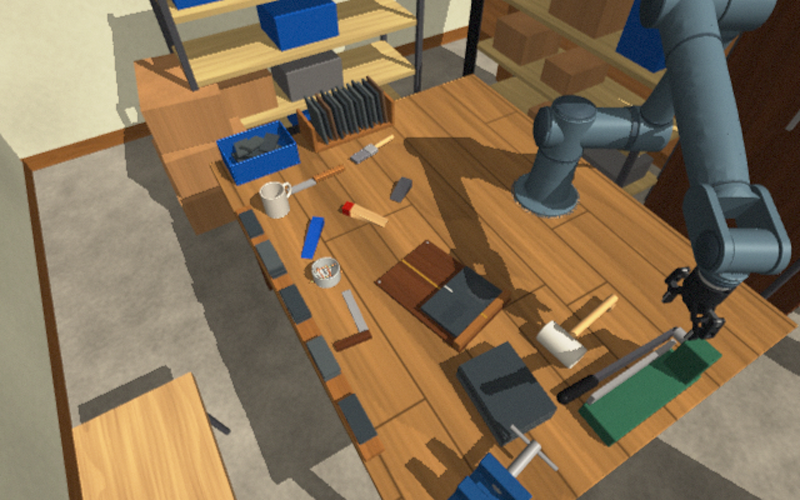

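Run:
```python
import cv2,numpy as np
a=cv2.imread("pics/top1.png");a=cv2.resize(a,(640,400));b=cv2.resize(cv2.imread("pics/scene1.png"),(640,400))
c=np.vstack([a[120:280,200:420],b[130:290,220:440]])
cv2.imwrite("pics/crop1.png",np.hstack([cv2.resize(a[115:255,290:420],(400,430)),cv2.resize(a[180:290,190:320],(400,430))]))
```

```text
(no output)
```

View pics/crop1.png

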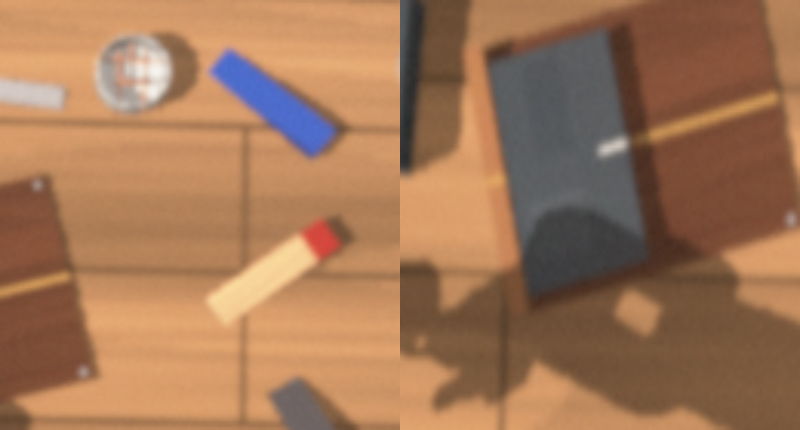

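Top picture (640-px frame): the wooden wedge with the red heel is at about (395,192), with its tip at (360,214). It could be confused with the blue look-alike at (375,150) or the steel wedge at (388,252). I choose the beige and red one, and the crop confirms it. The board's mark runs from (312,205) to (262,217), where the chalk line marks the slab's front edge.

Next I'll fit the wedge and board poses to the pictures.

```bash
cat > fit.py <<'E'
from h import *
from scipy.optimize import minimize
def poly(c,pts,sh=8):
    h=cv2.convexHull(np.array([proj(c,p) for p in pts],np.float32))
    m=np.zeros((1600,2560),np.uint8);cv2.fillPoly(m,[np.round((h+.5)*4).astype(np.int32)],255)
    return cv2.resize(m,(640,400),interpolation=cv2.INTER_AREA)/255.
def pts(p,prof,w,z0=0):
    x,y,a=p[0],p[1],np.radians(p[2]);out=[]
    for (u,z) in prof:
        for v in(-w/2,w/2): out.append([x+u*np.cos(a)-v*np.sin(a),y+u*np.sin(a)+v*np.cos(a),z+z0])
    return out
RED=[(-.015,0),(.015,0),(-.015,.028),(.015,.028)]
RAMP=[(.015,0),(.015,.028),(.135,0),(.135,.0025)]
def wmask(im,c,box):
    hsv=cv2.cvtColor(im,cv2.COLOR_RGB2HSV).astype(int);H,S,V=[hsv[...,i] for i in range(3)]
    r=((H<8)|(H>170))&(S>150)&(V>90)
    m=np.zeros(r.shape,bool);l,t,R,b=box;m[t:b,l:R]=1
    return r&m,(H>=12)&(H<32)&(V>185)&(S<150)&m
E
python3 - <<'E'
from fit import *
np.set_printoptions(precision=4,suppress=True)
box={"top":(350,180,410,225),"scene":(265,155,320,190)}
ims={c:np.ascontiguousarray(arm.camera(c)) for c in box}
for k in ims:np.save(k,ims[k])
ms={c:wmask(ims[c],c,box[c]) for c in box}
for c in ms:print(c,[ (m.sum(),np.argwhere(m).mean(0)[::-1]) for m in ms[c]])
def cost(p,cs):
    q=[p[0],p[1],p[2]]
    return sum(np.abs(poly(c,pts(q,RED,.036))-ms[c][0]).sum()*2+np.abs(np.maximum(poly(c,pts(q,RED,.036)),poly(c,pts(q,RAMP,.036)))-(ms[c][0]|ms[c][1])).sum() for c in cs)
for cs in(["top"],["scene"],["top","scene"]):
    r=minimize(cost,[.628,-.262,129.5],args=(cs,),method="Nelder-Mead",options=dict(initial_simplex=[[.628,-.262,129.5],[.64,-.262,129.5],[.628,-.25,129.5],[.628,-.262,135]]))
    print(cs,r.x,r.fun)
# brass line
for c,b in {"top":(262,195,325,222),"scene":(300,185,365,240)}.items():
    hsv=cv2.cvtColor(ims[c],cv2.COLOR_RGB2HSV).astype(int);m=(hsv[...,0]>13)&(hsv[...,0]<28)&(hsv[...,1]>110)&(hsv[...,2]>120)
    k=np.zeros_like(m);k[b[1]:b[3],b[0]:b[2]]=1
    P=np.array([ray(c,p[::-1],.008)[:2] for p in np.argwhere(m&k)])
    near=np.array([.577,.001]);far=np.array([.5285,.163]);d=(far-near)/np.linalg.norm(far-near)
    off=(P-near)@np.array([-d[1],d[0]]);P=P[abs(off)<.015]
    vx,vy,x0,y0=cv2.fitLine(P.astype(np.float32),cv2.DIST_HUBER,0,.001,.001).ravel()
    t=(P-[x0,y0])@[vx,vy];print(c,len(P),"yaw",np.degrees(np.arctan2(vy,vx)),x0,y0,"ends",[np.array([x0,y0])+s*np.array([vx,vy]) for s in(t.min(),t.max())],np.ptp(t))
E
```

```text
top [(np.int64(103), array([394.1165, 192.4175])), (np.int64(1393), array([380.5836, 211.8672]))]
scene [(np.int64(65), array([277.3385, 165.8923])), (np.int64(256), array([294.0273, 171.9375]))]
['top'] [  0.6208  -0.2707 127.6926] 1060.3098039215686Traceback (most recent call last):
  File "<stdin>", line 12, in <module>
    res = _minimize_neldermead(fun, x0, args, callback, bounds=bounds,
                               **options)
    fsim[k] = func(sim[k])
              ~~~~^^^^^^^^
    fx = function(np.copy(x), *(wrapper_args + args))
  File "<stdin>", line 10, in cost
  File "<stdin>", line 10, in <genexpr>
  File "fit.py", line 4, in poly
    h=cv2.convexHull(np.array([proj(c,p) for p in pts],np.float32))
                               ~~~~^^^^^
  File "h.py", line 8, in proj
    p=arm.camera_params(cam);K=np.array(p["mtx"]);T=np.linalg.inv(np.array(p["extrinsics"]))
ValueError: time passes only in moves, steps and waits
```

```bash
sed -i 's/^def ray/CP={c:arm.camera_params(c) for c in ("top","scene")}\ndef ray/; s/p=arm.camera_params(cam)/p=CP[cam]/' h.py
cat > run.py <<'E'
from fit import *
np.set_printoptions(precision=4,suppress=True)
box={"top":(350,180,410,225),"scene":(265,155,320,190)}
ims={c:np.load(c+".npy") for c in box}
print("wood/table",ims["top"][205,372],ims["top"][190,370],ims["scene"][174,295],ims["scene"][185,275])
ms={}
for c in box:
    r,_=wmask(ims[c],c,box[c]);l,t,R,b=box[c];B=np.ascontiguousarray(ims[c][t:b,l:R,2])
    th,_=cv2.threshold(B,0,255,cv2.THRESH_OTSU)
    w=np.zeros_like(r);w[t:b,l:R]=B>th
    n,lab,st,_=cv2.connectedComponentsWithStats(w.astype(np.uint8));w=lab==1+st[1:,4].argmax()
    ms[c]=(r,w);print(c,th,r.sum(),w.sum())
def cost(p,cs):
    s=0
    for c in cs:
        a=poly(c,pts(p,RED,.036));b=np.maximum(a,poly(c,pts(p,RAMP,.036)))
        s+=np.abs(a-ms[c][0]).sum()*2+np.abs(b-(ms[c][0]|ms[c][1])).sum()
    return s
for cs in(["top"],["scene"],["top","scene"]):
    x=np.array([.628,-.262,129.5])
    r=minimize(cost,x,args=(cs,),method="Nelder-Mead",options=dict(xatol=1e-4,fatol=.05,initial_simplex=x+np.array([[0,0,0],[.012,0,0],[0,.012,0],[0,0,5]])))
    print(cs,r.x,r.fun)
for c,b in {"top":(262,195,325,222),"scene":(300,185,365,240)}.items():
    hsv=cv2.cvtColor(ims[c],cv2.COLOR_RGB2HSV).astype(int);m=(hsv[...,0]>13)&(hsv[...,0]<28)&(hsv[...,1]>110)&(hsv[...,2]>120)
    k=np.zeros_like(m);k[b[1]:b[3],b[0]:b[2]]=1
    P=np.array([ray(c,p[::-1],.008)[:2] for p in np.argwhere(m&k)])
    near=np.array([.577,.001]);far=np.array([.5285,.163]);d=(far-near)/np.linalg.norm(far-near)
    off=(P-near)@np.array([-d[1],d[0]]);al=(P-near)@d;P=P[(abs(off)<.012)&(al>.005)]
    vx,vy,x0,y0=cv2.fitLine(P.astype(np.float32),cv2.DIST_HUBER,0,.001,.001).ravel()
    t=(P-[x0,y0])@[vx,vy];print(c,len(P),"yaw",np.degrees(np.arctan2(vy,vx)),x0,y0,"ends",[np.array([x0,y0])+s*np.array([vx,vy]) for s in(t.min(),t.max())],np.ptp(t))
# slab chalk: white pixels near slab edge, z=.035
for c,b in {"top":(245,205,275,230),"scene":(340,220,375,250)}.items():
    I=ims[c].astype(int);m=(I.min(2)>130);k=np.zeros_like(m);k[b[1]:b[3],b[0]:b[2]]=1
    P=np.array([ray(c,p[::-1],.035)[:2] for p in np.argwhere(m&k)])
    if len(P):print(c,"chalk",len(P),P.mean(0),P[P[:,1].argmin()],P[P[:,1].argmax()])
E
python3 run.py
```

```text
wood/table [248 213 154] [154 113  76] [235 185 112] [154 106  57]
top 119.0 103 427
scene 81.0 65 264
['top'] [  0.6201  -0.2712 125.8761] 110.10588235294118
['scene'] [  0.6241  -0.2675 133.1019] 152.478431372549
['top', 'scene'] [  0.6202  -0.2711 126.2714] 230.6156862745098
top 147 yaw -74.98328 0.55573756 0.07364452 ends [array([0.5365, 0.1455]), array([0.5739, 0.0059])] 0.1444730632045615
scene 86 yaw -74.915985 0.5571716 0.07108971 ends [array([0.5398, 0.1357]), array([0.5747, 0.0062])] 0.13409683351295792
top chalk 34 [0.5269 0.1737] [0.5277 0.1593] [0.5238 0.1886]
scene chalk 12 [0.5276 0.1746] [0.5316 0.1632] [0.5261 0.1862]
```

```bash
cat > run2.py <<'E'
import contextlib,io
with contextlib.redirect_stdout(io.StringIO()): exec(open("run.py").read())
from scipy.optimize import least_squares
def mom(m):
    y,x=np.mgrid[:400,:640];s=m.sum();return np.array([(m*x).sum()/s,(m*y).sum()/s])
obs={c:np.r_[mom(ms[c][0]),mom(ms[c][0]|ms[c][1])] for c in ms}
def model(p,c):
    a=poly(c,pts(p,RED,.036));b=np.maximum(a,poly(c,pts(p,RAMP,.036)));return np.r_[mom(a),mom(b)],a.sum(),b.sum()
for cs in(["top"],["scene"],["top","scene"]):
    r=least_squares(lambda p:np.concatenate([model([p[0],p[1],p[2]*100],c)[0]-obs[c] for c in cs]),[.622,-.268,1.28],diff_step=3e-3)
    print(cs,r.x*[1,1,100],r.fun)
p=r.x*[1,1,100];vis=[]
for c in box:
    print(c,model(p,c)[1:],ms[c][0].sum(),(ms[c][0]|ms[c][1]).sum())
    l,t,R,b=box[c];im=cv2.resize(ims[c][t:b,l:R,::-1],None,fx=7,fy=7,interpolation=cv2.INTER_CUBIC)
    for q,w in((RED,(255,0,0)),(RAMP,(0,255,0))):
        h=cv2.convexHull(np.array([proj(c,x) for x in pts(p,q,.036)],np.float32));cv2.polylines(im,[np.int32((h-[l,t]+.5)*7)],1,w,1)
    ed=cv2.findContours((ms[c][1]).astype(np.uint8),0,1)[0];
    for e in ed: cv2.polylines(im,[np.int32((e-[l,t]+.5)*7)],1,(255,0,255),1)
    vis.append(cv2.copyMakeBorder(im,0,320-im.shape[0],0,430-im.shape[1],0))
cv2.imwrite("pics/ov.png",np.hstack(vis)[:,:800])
E
python3 run2.py
```

```text
['top'] [  0.6205  -0.2696 128.3774] [-1.0041  0.2993  1.0235 -0.1053]
['scene'] [  0.6196  -0.2749 124.7769] [ 0.821  -0.0589 -0.7395 -0.3027]
['top', 'scene'] [  0.6212  -0.2704 128.2045] [-0.7548  0.0469  1.3354 -0.4421  0.9156  0.7398 -0.3342 -0.0064]
top (np.float64(117.13333333333333), np.float64(501.69019607843137)) 103 530
scene (np.float64(99.8156862745098), np.float64(358.3176470588235)) 65 329
```

View pics/ov.png

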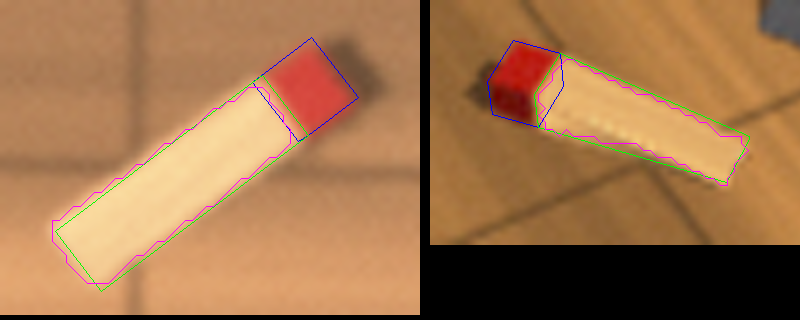

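Emit:
jog_arm --deltas '[{"gripper": 85, "linear": [-37.6, -37, 0], "turn": 0}, {"gripper": 85, "linear": [-37.6, -37, 0], "turn": 0}, {"gripper": 85, "linear": [-37.6, -37, 0], "turn": 0}, {"gripper": 85, "linear": [-37.6, -37, 0], "turn": 0}, {"gripper": 85, "linear": [-37.6, -37, 0], "turn": 0}, {"gripper": 85, "linear": [-37.6, -37, 0], "turn": 0}, {"gripper": 85, "linear": [-37.6, -37, 0], "turn": 0}, {"gripper": 85, "linear": [-37.6, -37, 0], "turn": 0}, {"gripper": 85, "linear": [-37.6, -37, 0], "turn": 0}, {"gripper": 85, "linear": [-37.6, -37, 0], "turn": 0}]'

```text
t: 2.45
tool_pos: [0.4543, 0.1163, 0.2216]
orientation: [[-0.926, 0.376, 0.001], [0.376, 0.926, 0.0], [-0.001, 0.0, -1.0]]
wrist_force: [0.8, 0.7, 0.3]
grip_width: 0.085
gripper_force: 0.0
```

Emit:
jog_arm --deltas '[{"gripper": 85, "linear": [-37.6, -37, 0], "turn": 0}, {"gripper": 85, "linear": [-37.6, -37, 0], "turn": 0}, {"gripper": 85, "linear": [-37.6, -37, 0], "turn": 0}, {"gripper": 85, "linear": [-37.6, -37, 0], "turn": 0}, {"gripper": 85, "linear": [-37.6, -37, 0], "turn": 0}, {"gripper": 85, "linear": [-37.6, -37, 0], "turn": 0}, {"gripper": 85, "linear": [-37.6, -37, 0], "turn": 0}, {"gripper": 85, "linear": [-37.6, -37, 0], "turn": 0}, {"gripper": 85, "linear": [0, 0, 0], "turn": 10}, {"gripper": 85, "linear": [0, 0, 0], "turn": 10}]'

```text
t: 3.7
tool_pos: [0.621, -0.2704, 0.2207]
orientation: [[-0.737, 0.676, -0.0], [0.676, 0.737, 0.0], [0.001, -0.0, -1.0]]
wrist_force: [0.1, 0.7, 0.2]
grip_width: 0.0847
gripper_force: 0.0
```

```bash
cat > st.py <<'E'
import sys
from h import *
# st.py x y z yaw : shift in tool axes (mm) and turn to that pose
o=arm.observe();R=np.array(o["orientation"]);p=np.array(o["tool_pos"])
np.set_printoptions(precision=4,suppress=True)
yaw=np.degrees(np.arctan2(R[1,0],R[0,0]))
print("t",o["t"],"pos",p,"yaw",yaw,"tilt",R[:,2],"F",np.array(o["wrist_force"]),"M",np.array(o["moment"]),"w",o["grip_width"],o["gripper_force"])
if len(sys.argv)>4:
    a=list(map(float,sys.argv[1:5]));print("lin now-axes",R.T@(np.array(a[:3])-p)*1e3,"turn",-(a[3]-yaw))
    t=np.radians(a[3]);Q=np.array([[np.cos(t),np.sin(t),0],[np.sin(t),-np.cos(t),0],[0,0,-1]]).T
    Q=np.column_stack([[np.cos(t),np.sin(t),0],[np.sin(t),-np.cos(t),0],[0,0,-1]]);print("lin after-turn axes",Q.T@(np.array(a[:3])-p)*1e3)
E
python3 st.py .621 -.270 .019 127
```

```text
t 3.7 pos [ 0.621  -0.2704  0.2207] yaw 137.5002730224387 tilt [-0.0005  0.0003 -1.    ] F [0.1117 0.6512 0.1713] M [-0.0349 -0.0156  0.0017] w 0.0847404642059393 0.0
lin now-axes [  0.1666   0.2814 201.735 ] turn 10.500273022438705
lin after-turn axes [  0.3278   0.2127 201.7349]
```

Emit:
jog_arm --deltas '[{"gripper": 85, "linear": [0, 0, 0], "turn": 10.5}, {"gripper": 85, "linear": [0, 0, 45], "turn": 0}, {"gripper": 85, "linear": [0, 0, 45], "turn": 0}, {"gripper": 85, "linear": [0, 0, 45], "turn": 0}, {"gripper": 85, "linear": [0, 0, 30], "turn": 0}, {"gripper": 85, "linear": [0, 0, 20], "turn": 0}, {"gripper": 85, "linear": [0, 0, 10], "turn": 0}, {"gripper": 85, "linear": [0, 0, 5], "turn": 0}, {"gripper": 75, "linear": [0, 0, 0], "turn": 0}, {"gripper": 60, "linear": [0, 0, 0], "turn": 0}]'

```text
t: 4.95
tool_pos: [0.6217, -0.2699, 0.0224]
orientation: [[-0.607, 0.794, 0.002], [0.794, 0.607, -0.001], [-0.002, 0.001, -1.0]]
wrist_force: [0.4, -1.1, 0.2]
grip_width: 0.0602
gripper_force: 0.0
```

Emit:
jog_arm --deltas '[{"gripper": 50, "linear": [0, 0, 0], "turn": 0}, {"gripper": 45, "linear": [0, 0, 0], "turn": 0}, {"gripper": 40, "linear": [0, 0, 0], "turn": 0}, {"gripper": 36, "linear": [0, 0, 0], "turn": 0}, {"gripper": 32, "linear": [0, 0, 0], "turn": 0}, {"gripper": 28, "linear": [0, 0, 0], "turn": 0}, {"gripper": 20, "linear": [0, 0, 0], "turn": 0}, {"gripper": 20, "linear": [0, 0, 0], "turn": 0}, {"gripper": 20, "linear": [0, 0, 0], "turn": 0}, {"gripper": 20, "linear": [0, 0, 0], "turn": 0}]'

```text
t: 6.2
tool_pos: [0.621, -0.2695, 0.0212]
orientation: [[-0.607, 0.794, -0.0], [0.794, 0.607, 0.0], [0.0, -0.0, -1.0]]
wrist_force: [-0.3, 0.1, -0.3]
grip_width: 0.0199
gripper_force: 0.0
```

```bash
python3 st.py .621 -.270 .019 127; python3 -c "
from h import *
snap('scene','grip',(240,130,340,210),7)"
```

```text
t 6.2 pos [ 0.621  -0.2695  0.0212] yaw 127.39597354577465 tilt [-0.  0. -1.] F [-0.3212  0.0551 -0.2581] M [-0.0473  0.0048 -0.0148] w 0.019897290496052905 0.0
lin now-axes [-0.3984 -0.3237  2.1847] turn 0.3959735457746518
lin after-turn axes [-0.4006 -0.321   2.1847]
```

View pics/grip.png

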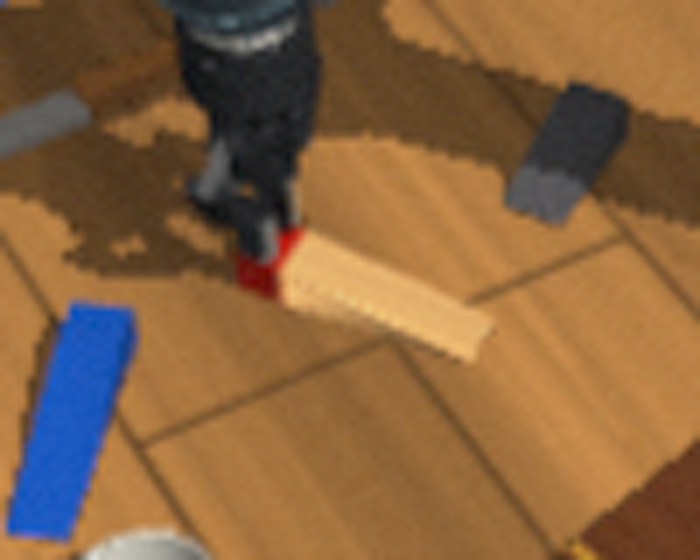

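Run:
```python
from h import *
o=arm.observe();R=np.array(o["orientation"]);p=np.array(o["tool_pos"])
im=np.ascontiguousarray(arm.camera("scene")[:,:,::-1]);np.save("scene2",im);it=np.ascontiguousarray(arm.camera("top")[:,:,::-1])
out=[]
for c,I,(l,t,r,b) in(("scene",im,(255,135,315,195)),("top",it,(350,165,410,225))):
    s=6.5;J=cv2.resize(I[t:b,l:r],None,fx=s,fy=s,interpolation=cv2.INTER_CUBIC)
    for off,col in(((0,0,0),(0,255,0)),((0,.014,.017),(255,255,0)),((0,-.014,.017),(255,0,255)),((0,0,.017),(255,255,255))):
        u=proj(c,p+R@np.array(off));print(c,off,u);q=((u+.5-[l,t])*s).astype(int);cv2.circle(J,tuple(int(v) for v in q),4,col,-1)
    out.append(J)
cv2.imwrite("pics/ov2.png",np.hstack(out))
```

```text
scene (0, 0, 0) [278.21631424 165.39129484]
scene (0, 0.014, 0.017) [277.08013026 170.53171242]
scene (0, -0.014, 0.017) [279.99741197 165.99878396]
scene (0, 0, 0.017) [278.54648039 168.25326937]
top (0, 0, 0) [393.21015805 192.13903436]
top (0, 0.014, 0.017) [389.85443879 189.37704506]
top (0, -0.014, 0.017) [394.86108957 196.06066771]
top (0, 0, 0.017) [392.3562254  192.71680219]
```

View pics/ov2.png

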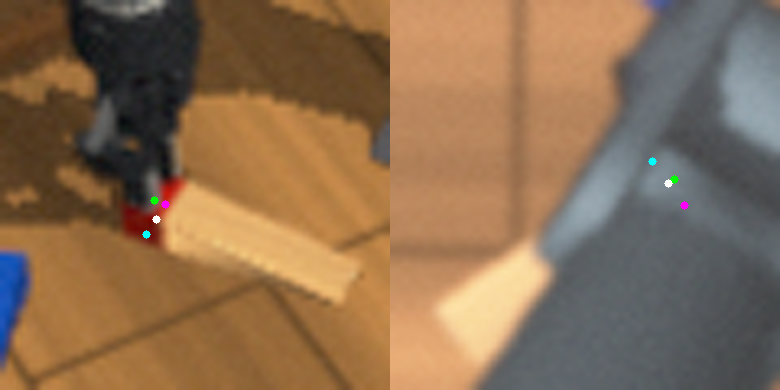

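The fingers closed to 20 mm with no grip force, and the overlay shows their tips level with the heel's top face. So they stand higher than the nominal geometry says. I'll open them and go lower, watching the force.

Emit:
jog_arm --deltas '[{"gripper": 62, "linear": [0, 0, 0], "turn": 0}, {"gripper": 62, "linear": [0, 0, 0], "turn": 0}, {"gripper": 62, "linear": [0, 0, 0], "turn": 0}, {"gripper": 62, "linear": [0, 0, 0], "turn": 0}, {"gripper": 62, "linear": [0, 0, 0], "turn": 0}, {"gripper": 62, "linear": [0, 0, 2], "turn": 0}, {"gripper": 62, "linear": [0, 0, 2], "turn": 0}, {"gripper": 62, "linear": [0, 0, 2], "turn": 0}, {"gripper": 62, "linear": [0, 0, 2], "turn": 0}, {"gripper": 62, "linear": [0, 0, 0], "turn": 0}]'

```text
t: 7.6
tool_pos: [0.6209, -0.2694, 0.0129]
orientation: [[-0.607, 0.794, -0.0], [0.794, 0.607, 0.0], [0.0, -0.0, -1.0]]
wrist_force: [-0.2, -0.9, 0.4]
grip_width: 0.0621
gripper_force: 0.0
```

```bash
python3 st.py
python3 - <<'E'
from h import *
import json
snap('scene','open',(245,120,325,190),8)
E
```

```text
t 7.6 pos [ 0.6209 -0.2694  0.0129] yaw 127.39463851864001 tilt [-0.0004  0.0003 -1.    ] F [-0.1908 -0.8612  0.4341] M [0.034  0.0058 0.0304] w 0.062067004519077075 0.0
```

View pics/open.png

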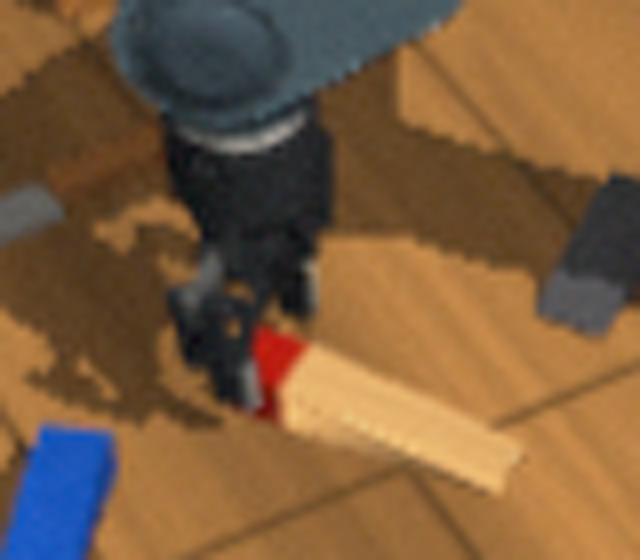

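The fingers now straddle the heel, with the near fingertip at about (275.6,170.6), which works out to roughly 20 mm above the table. That is about 15 mm higher than nominal, so I'll go down another 10 mm in small steps and then close.

Emit:
jog_arm --deltas '[{"gripper": 62, "linear": [0, 0, 2], "turn": 0}, {"gripper": 62, "linear": [0, 0, 2], "turn": 0}, {"gripper": 62, "linear": [0, 0, 2], "turn": 0}, {"gripper": 62, "linear": [0, 0, 2], "turn": 0}, {"gripper": 62, "linear": [0, 0, 1], "turn": 0}, {"gripper": 62, "linear": [0, 0, 1], "turn": 0}, {"gripper": 62, "linear": [0, 0, 0], "turn": 0}, {"gripper": 54, "linear": [0, 0, 0], "turn": 0}, {"gripper": 48, "linear": [0, 0, 0], "turn": 0}, {"gripper": 44, "linear": [0, 0, 0], "turn": 0}]'

```text
t: 8.9
tool_pos: [0.6211, -0.2695, 0.0033]
orientation: [[-0.607, 0.794, 0.0], [0.794, 0.607, -0.0], [-0.0, 0.0, -1.0]]
wrist_force: [-0.6, -0.3, 0.2]
grip_width: 0.0437
gripper_force: 0.0
```

Emit:
jog_arm --deltas '[{"gripper": 40, "linear": [0, 0, 0], "turn": 0}, {"gripper": 36, "linear": [0, 0, 0], "turn": 0}, {"gripper": 32, "linear": [0, 0, 0], "turn": 0}, {"gripper": 28, "linear": [0, 0, 0], "turn": 0}, {"gripper": 24, "linear": [0, 0, 0], "turn": 0}, {"gripper": 20, "linear": [0, 0, 0], "turn": 0}, {"gripper": 20, "linear": [0, 0, 0], "turn": 0}, {"gripper": 20, "linear": [0, 0, 0], "turn": 0}, {"gripper": 20, "linear": [0, 0, 0], "turn": 0}, {"gripper": 20, "linear": [0, 0, 0], "turn": 0}]'

```text
t: 10.15
tool_pos: [0.6213, -0.2697, 0.0036]
orientation: [[-0.607, 0.794, 0.001], [0.794, 0.607, -0.0], [-0.001, 0.0, -1.0]]
wrist_force: [0.6, -0.4, 5.5]
grip_width: 0.0344
gripper_force: 61.1
```

```bash
python3 st.py
python3 - <<'E'
from h import *
im=np.ascontiguousarray(arm.camera("scene"));np.save("scene3",im)
E
```

```text
t 10.15 pos [ 0.6213 -0.2697  0.0036] yaw 127.39659064826556 tilt [ 0.0006 -0.0004 -1.    ] F [ 0.5621 -0.4382  5.4929] M [-0.0091  0.0383  0.0038] w 0.034448232521903634 61.058109998703
```

Emit:
jog_arm --deltas '[{"gripper": 20, "linear": [0, 0, -15], "turn": 0}, {"gripper": 20, "linear": [0, 0, -20], "turn": 0}, {"gripper": 20, "linear": [0, 0, -25], "turn": 0}, {"gripper": 20, "linear": [0, 0, 0], "turn": 7.45}, {"gripper": 20, "linear": [0, 0, 0], "turn": 7.45}, {"gripper": 20, "linear": [0, 0, 0], "turn": 7.45}, {"gripper": 20, "linear": [40, 3.8, 0], "turn": 0}, {"gripper": 20, "linear": [40, 3.8, 0], "turn": 0}, {"gripper": 20, "linear": [40, 3.8, 0], "turn": 0}, {"gripper": 20, "linear": [40, 3.8, 0], "turn": 0}]'

```text
t: 11.45
tool_pos: [0.5942, -0.1099, 0.0645]
orientation: [[-0.259, 0.966, 0.001], [0.966, 0.259, -0.0], [-0.001, 0.001, -1.0]]
wrist_force: [0.2, 0.9, -1.1]
grip_width: 0.0348
gripper_force: 60.4
```

Emit:
jog_arm --deltas '[{"gripper": 20, "linear": [40, 3.8, 0], "turn": 0}, {"gripper": 20, "linear": [40, 3.8, 0], "turn": 0}, {"gripper": 20, "linear": [30, 3.5, 0], "turn": 0}, {"gripper": 20, "linear": [10, 0, 0], "turn": 0}, {"gripper": 20, "linear": [0, 0, 10], "turn": 0}, {"gripper": 20, "linear": [0, 0, 10], "turn": 0}, {"gripper": 20, "linear": [0, 0, 10], "turn": 0}, {"gripper": 20, "linear": [0, 0, 0], "turn": 0}, {"gripper": 20, "linear": [0, 0, 0], "turn": 0}, {"gripper": 20, "linear": [0, 0, 0], "turn": 0}]'

```text
t: 12.7
tool_pos: [0.5742, 0.0076, 0.0336]
orientation: [[-0.259, 0.966, 0.001], [0.966, 0.259, -0.0], [-0.0, 0.001, -1.0]]
wrist_force: [-0.3, 0.2, -1.0]
grip_width: 0.0347
gripper_force: 60.4
```

```bash
python3 st.py .5733 .0102 .0116 105.05
python3 - <<'E'
from h import *
ims={c:np.ascontiguousarray(arm.camera(c)) for c in("top","scene")}
for c in ims: np.save(c+"4",ims[c])
for c in ims:
  for n,z in(("wedge_heel",.05),("wedge_tip",.036)):
    for d in arm.tip_of(c,n)[:3]:print(c,n,d["score"],np.round(d["uv"],1),ray(c,d["uv"],z)[:2])
a=cv2.resize(ims["scene"][165:265,290:410,::-1],None,fx=6,fy=6,interpolation=cv2.INTER_CUBIC)
cv2.imwrite("pics/over.png",a)
E
```

```text
t 12.7 pos [0.5742 0.0076 0.0336] yaw 105.03953765019928 tilt [ 0.0008 -0.0002 -1.    ] F [-0.3295  0.2248 -1.0031] M [-0.0476 -0.0562 -0.0411] w 0.03469148517244983 60.3925895690918
lin now-axes [ 2.7569 -0.1638 22.0078] turn -0.010462349800718584
lin after-turn axes [ 2.7486 -0.1468 22.0089]
top wedge_heel 0.82 [389.9 159. ] [ 0.72722326 -0.25313032]
top wedge_tip 0.87 [361.  133.5] [ 0.81378475 -0.15822415]
top wedge_tip 0.49 [268.6 212.4] [0.54315335 0.14144284]
top wedge_tip 0.33 [165.3 201.5] [0.57136583 0.47971867]
scene wedge_heel 0.84 [321.2 205. ] [0.58789139 0.01768461]
scene wedge_heel 0.66 [255.1 178. ] [ 0.74020485 -0.22836221]
scene wedge_tip 0.85 [350.8 227.4] [0.54399664 0.14860455]
scene wedge_tip 0.78 [244.7 205. ] [ 0.82667509 -0.13701117]
```

View pics/over.png

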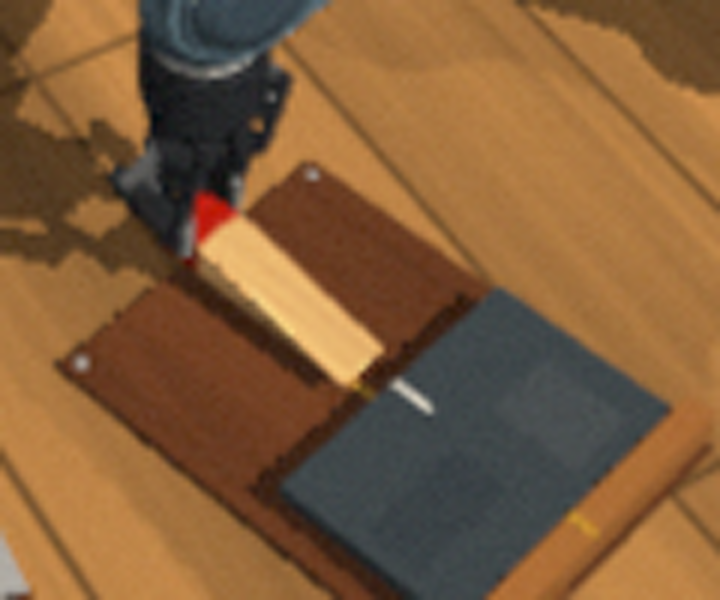

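The picture shows the wedge held above the board and pointing along the mark, with its tip just short of the chalk line. I'll fit its pose against the mark before setting it down.

```bash
cat > fit4.py <<'E'
import sys
from fit import *
np.set_printoptions(precision=4,suppress=True)
tag,Z=sys.argv[1],float(sys.argv[2])
o=arm.observe();p0=np.array(o["tool_pos"]);R=np.array(o["orientation"]);ps=np.degrees(np.arctan2(R[1,0],R[0,0]))
ims={c:np.load(c+tag+".npy") for c in("top","scene")}
D=np.array([-.2596,.9657]);N=np.array([-D[1],D[0]]);L=np.array([.5561,.0736])
RP=[(.015,.028),(.015,.0),(.135,.0),(.135,.0025)]
ms={}
for c in ims:
    b=poly(c,pts([p0[0],p0[1],ps],RP,.06,Z))>.01;b=cv2.dilate(b.astype(np.uint8),np.ones((7,7)))>0
    hsv=cv2.cvtColor(ims[c],cv2.COLOR_RGB2HSV).astype(int)
    w=b&(hsv[...,2]>165)&(hsv[...,0]>9)&(hsv[...,0]<30)&(ims[c][...,2]<185)&(ims[c][...,2]>80)
    n,lab,st,_=cv2.connectedComponentsWithStats(w.astype(np.uint8));w=lab==1+st[1:,4].argmax();ms[c]=w
for cs in(["top"],["scene"],["top","scene"]):
    cost=lambda p:sum(np.abs(poly(c,pts(p,RP,.036,Z))-ms[c]).sum() for c in cs)
    x=np.array([p0[0],p0[1],ps])
    r=minimize(cost,x,method="Nelder-Mead",options=dict(xatol=1e-4,fatol=.05,initial_simplex=x+np.array([[0,0,0],[.01,0,0],[0,.01,0],[0,0,4]])))
    h=r.x[:2];a=np.radians(r.x[2]);tip=h+.135*np.array([np.cos(a),np.sin(a)])
    print(cs,r.x,"err",round(r.fun,1),[ms[c].sum() for c in cs],"heel lat(+left)",(h-L)@N*1e3,"tip lat",(tip-L)@N*1e3,"heel-TCP along",(h-p0[:2])@D*1e3,"lat",(h-p0[:2])@N*1e3)
E
python3 fit4.py 4 .030
```

```text
['top'] [  0.5654   0.0606 108.4964] err 255.2 [np.int64(213)] heel lat(+left) -5.652516079968588 tip lat 2.470932995531784 heel-TCP along 53.210816378722 lat -5.618760705677621
['scene'] [  0.5751   0.0083 106.044 ] err 61.7 [np.int64(311)] heel lat(+left) -1.4081118125251857 tip lat 0.9418941284970348 heel-TCP along 0.178738074605531 lat -1.3743564382342175
['top', 'scene'] [  0.5734   0.0102 105.0029] err 337.0 [np.int64(213), np.int64(311)] heel lat(+left) -0.2879337352578801 tip lat -0.3909190818048248 heel-TCP along 2.4565364861640826 lat -0.25417836096691016
```

Emit:
jog_arm --deltas '[{"gripper": 20, "linear": [0, 0, 6], "turn": 0}, {"gripper": 20, "linear": [0, 0, 6], "turn": 0}, {"gripper": 20, "linear": [0, 0, 4], "turn": 0}, {"gripper": 20, "linear": [0, 0, 2], "turn": 0}, {"gripper": 20, "linear": [0, 0, 1], "turn": 0}, {"gripper": 20, "linear": [0, 0, 1], "turn": 0}, {"gripper": 20, "linear": [0, 0, 0.5], "turn": 0}, {"gripper": 20, "linear": [0, 0, 0.5], "turn": 0}, {"gripper": 20, "linear": [0, 0, 0], "turn": 0}, {"gripper": 20, "linear": [0, 0, 0], "turn": 0}]'

```text
t: 14.25
tool_pos: [0.5738, 0.0077, 0.0123]
orientation: [[-0.26, 0.966, 0.0], [0.966, 0.26, -0.0], [-0.0, 0.0, -1.0]]
wrist_force: [0.3, -0.4, -0.7]
grip_width: 0.0341
gripper_force: 60.4
```

Emit:
jog_arm --deltas '[{"gripper": 20, "linear": [0, 0, 0.3], "turn": 0}, {"gripper": 20, "linear": [0, 0, 0.3], "turn": 0}, {"gripper": 20, "linear": [0, 0, 0.3], "turn": 0}, {"gripper": 20, "linear": [0, 0, 0.3], "turn": 0}, {"gripper": 20, "linear": [0, 0, 0], "turn": 0}, {"gripper": 20, "linear": [0, 0, 0], "turn": 0}, {"gripper": 20, "linear": [0, 0, 0], "turn": 0}, {"gripper": 20, "linear": [0, 0, 0], "turn": 0}, {"gripper": 20, "linear": [0, 0, 0], "turn": 0}, {"gripper": 20, "linear": [0, 0, 0], "turn": 0}]'

```text
t: 15.5
tool_pos: [0.5738, 0.0077, 0.0116]
orientation: [[-0.26, 0.966, -0.0], [0.966, 0.26, -0.0], [-0.0, -0.0, -1.0]]
wrist_force: [-2.4, -0.6, 5.6]
grip_width: 0.0343
gripper_force: 61.1
```

Emit:
jog_arm --deltas '[{"gripper": 20, "linear": [6, 0, 0], "turn": 0}, {"gripper": 20, "linear": [7, 0, 0], "turn": 0}, {"gripper": 20, "linear": [7, 0, 0], "turn": 0}, {"gripper": 20, "linear": [7, 0, 0], "turn": 0}, {"gripper": 20, "linear": [7, 0, 0], "turn": 0}, {"gripper": 20, "linear": [7, 0, 0], "turn": 0}, {"gripper": 20, "linear": [7, 0, 0], "turn": 0}, {"gripper": 20, "linear": [6, 0, 0], "turn": 0}, {"gripper": 20, "linear": [6, 0, 0], "turn": 0}, {"gripper": 20, "linear": [0, 0, 0], "turn": 0}]'

```text
t: 16.75
tool_pos: [0.5585, 0.0665, 0.0116]
orientation: [[-0.26, 0.966, 0.001], [0.966, 0.26, 0.0], [0.0, 0.001, -1.0]]
wrist_force: [-0.6, -1.2, 6.9]
grip_width: 0.0345
gripper_force: 61.2
```

```bash
cat > b.py <<'E'
from h import *
np.set_printoptions(precision=2,suppress=True)
D=np.array([-.2596,.9657]);N=np.array([-D[1],D[0]]);L=np.array([.5561,.0736]);M=np.array([.5759,.0005])
o=arm.observe();p=np.array(o["tool_pos"]);F=np.array(o["wrist_force"])
print("t",o["t"],"heel xb",(p[:2]-M)@D*1e3-160,"lat",(p[:2]-L)@N*1e3,"z",p[2]*1e3,"F along/lat/z",F[:2]@D,F[:2]@N,F[2],"M",np.array(o["moment"]),o["grip_width"])
ims={c:np.ascontiguousarray(arm.camera(c)) for c in("top","scene")}
for c in ims: np.save(c+"5",ims[c])
E
python3 b.py; python3 fit4.py 5 .008|grep "^\['scene"
```

```text
t 16.75 heel xb -91.78624278435268 lat -0.47308368702976916 z 11.553856716540977 F along/lat/z -1.0276668698766949 0.9433384118079248 6.895408054964403 M [-0.17 -0.02  0.09] 0.03445463268913265
['scene'] [  0.5649   0.0404 108.5288] err 185.1 [np.int64(177)] heel lat(+left) 0.06891498458868758 tip lat 8.268514885418611 heel-TCP along -26.78871828671901 lat 0.5463094674396171
```

Emit:
jog_arm --deltas '[{"gripper": 20, "linear": [2, 0, 0], "turn": 0}, {"gripper": 20, "linear": [2, 0, 0], "turn": 0}, {"gripper": 20, "linear": [2, 0, 0], "turn": 0}, {"gripper": 20, "linear": [2, 0, 0], "turn": 0}, {"gripper": 20, "linear": [1, 0, 0], "turn": 0}, {"gripper": 20, "linear": [1, 0, 0], "turn": 0}, {"gripper": 20, "linear": [0, 0, 0], "turn": 0}, {"gripper": 20, "linear": [0, 0, 0], "turn": 0}, {"gripper": 20, "linear": [0, 0, 0], "turn": 0}, {"gripper": 20, "linear": [0, 0, 0], "turn": 0}]'

```text
t: 18.1
tool_pos: [0.5561, 0.0754, 0.0116]
orientation: [[-0.26, 0.966, 0.001], [0.966, 0.26, -0.0], [-0.001, 0.001, -1.0]]
wrist_force: [0.7, -2.9, 6.2]
grip_width: 0.0346
gripper_force: 61.1
```

```bash
python3 b.py
```

```text
t 18.1 heel xb -82.485985963876 lat -0.48283220914877656 z 11.551347968110575 F along/lat/z -3.008826312412211 0.09271160224881024 6.159299593787135 M [-0.53 -0.05  0.14] 0.03456235587788418
```

Emit:
jog_arm --deltas '[{"gripper": 20, "linear": [1, 0, 0], "turn": 0}, {"gripper": 20, "linear": [1, 0, 0], "turn": 0}, {"gripper": 20, "linear": [1, 0, 0], "turn": 0}, {"gripper": 20, "linear": [0, 0, 0], "turn": 0}, {"gripper": 20, "linear": [0, 0, 0], "turn": 0}, {"gripper": 20, "linear": [0, 0, 0], "turn": 0}, {"gripper": 20, "linear": [0, 0, 0], "turn": 0}, {"gripper": 20, "linear": [0, 0, 0], "turn": 0}, {"gripper": 20, "linear": [0, 0, 0], "turn": 0}, {"gripper": 20, "linear": [0, 0, 0], "turn": 0}]'

```text
t: 19.45
tool_pos: [0.5553, 0.0783, 0.0116]
orientation: [[-0.26, 0.966, 0.001], [0.966, 0.26, -0.0], [-0.001, 0.001, -1.0]]
wrist_force: [1.2, -3.1, 5.0]
grip_width: 0.0349
gripper_force: 61.1
```

```bash
python3 b.py
```

```text
t 19.45 heel xb -79.50449224394727 lat -0.4681357910364824 z 11.57474978878608 F along/lat/z -3.3219168411182243 -0.3445631534544938 5.031935919732333 M [-0.62 -0.1   0.05] 0.034850544030342726
```

Emit:
jog_arm --deltas '[{"gripper": 20, "linear": [1, 0, 0], "turn": 0}, {"gripper": 20, "linear": [1, 0, 0], "turn": 0}, {"gripper": 20, "linear": [1, 0, 0], "turn": 0}, {"gripper": 20, "linear": [0, 0, 0], "turn": 0}, {"gripper": 20, "linear": [0, 0, 0], "turn": 0}, {"gripper": 20, "linear": [0, 0, 0], "turn": 0}, {"gripper": 20, "linear": [0, 0, 0], "turn": 0}, {"gripper": 20, "linear": [0, 0, 0], "turn": 0}, {"gripper": 20, "linear": [0, 0, 0], "turn": 0}, {"gripper": 20, "linear": [0, 0, 0], "turn": 0}]'

```text
t: 20.8
tool_pos: [0.5547, 0.0807, 0.0116]
orientation: [[-0.26, 0.966, 0.002], [0.966, 0.26, -0.001], [-0.002, 0.001, -1.0]]
wrist_force: [1.6, -5.6, 6.2]
grip_width: 0.0346
gripper_force: 61.1
```

```bash
python3 b.py
```

```text
t 20.8 heel xb -77.09661708822883 lat -0.521158458672779 z 11.559105869146908 F along/lat/z -5.854695253496398 -0.053806268788847124 6.244060490592748 M [-0.97 -0.13  0.11] 0.03459749137522274
```

Emit:
jog_arm --deltas '[{"gripper": 20, "linear": [1, 0, 0], "turn": 0}, {"gripper": 20, "linear": [1, 0, 0], "turn": 0}, {"gripper": 20, "linear": [1, 0, 0], "turn": 0}, {"gripper": 20, "linear": [1, 0, 0], "turn": 0}, {"gripper": 20, "linear": [0, 0, 0], "turn": 0}, {"gripper": 20, "linear": [0, 0, 0], "turn": 0}, {"gripper": 20, "linear": [0, 0, 0], "turn": 0}, {"gripper": 20, "linear": [0, 0, 0], "turn": 0}, {"gripper": 20, "linear": [0, 0, 0], "turn": 0}, {"gripper": 20, "linear": [0, 0, 0], "turn": 0}]'

```text
t: 22.15
tool_pos: [0.554, 0.0839, 0.0116]
orientation: [[-0.26, 0.966, 0.002], [0.966, 0.26, -0.003], [-0.003, 0.002, -1.0]]
wrist_force: [2.3, -8.3, 4.7]
grip_width: 0.0343
gripper_force: 61.0
```

```bash
python3 b.py
```

```text
t 22.15 heel xb -73.77965548574741 lat -0.6465784718044979 z 11.582623138448913 F along/lat/z -8.626873744116038 -0.03543785738254266 4.705202306608272 M [-1.39 -0.33  0.1 ] 0.03427221484785124
```

Emit:
jog_arm --deltas '[{"gripper": 20, "linear": [1, 0, 0], "turn": 0}, {"gripper": 20, "linear": [1, 0, 0], "turn": 0}, {"gripper": 20, "linear": [1, 0, 0], "turn": 0}, {"gripper": 20, "linear": [1, 0, 0], "turn": 0}, {"gripper": 20, "linear": [0, 0, 0], "turn": 0}, {"gripper": 20, "linear": [0, 0, 0], "turn": 0}, {"gripper": 20, "linear": [0, 0, 0], "turn": 0}, {"gripper": 20, "linear": [0, 0, 0], "turn": 0}, {"gripper": 20, "linear": [0, 0, 0], "turn": 0}, {"gripper": 20, "linear": [0, 0, 0], "turn": 0}]'

```text
t: 23.5
tool_pos: [0.553, 0.0878, 0.0116]
orientation: [[-0.26, 0.966, 0.002], [0.966, 0.26, -0.002], [-0.003, 0.002, -1.0]]
wrist_force: [2.4, -8.2, 4.6]
grip_width: 0.0346
gripper_force: 61.0
```

```bash
python3 b.py
```

```text
t 23.5 heel xb -69.78049491503984 lat -0.6834188111104478 z 11.59132625773879 F along/lat/z -8.56646371537744 -0.16023217910273288 4.618945855791592 M [-1.33 -0.3   0.06] 0.034596797487344004
```

Emit:
jog_arm --deltas '[{"gripper": 20, "linear": [1.5, 0, 0], "turn": 0}, {"gripper": 20, "linear": [1.5, 0, 0], "turn": 0}, {"gripper": 20, "linear": [1.5, 0, 0], "turn": 0}, {"gripper": 20, "linear": [1.5, 0, 0], "turn": 0}, {"gripper": 20, "linear": [1.5, 0, 0], "turn": 0}, {"gripper": 20, "linear": [1.5, 0, 0], "turn": 0}, {"gripper": 20, "linear": [1, 0, 0], "turn": 0}, {"gripper": 20, "linear": [0, 0, 0], "turn": 0}, {"gripper": 20, "linear": [0, 0, 0], "turn": 0}, {"gripper": 20, "linear": [0, 0, 0], "turn": 0}]'

```text
t: 24.85
tool_pos: [0.5503, 0.0975, 0.0116]
orientation: [[-0.26, 0.966, 0.002], [0.966, 0.26, -0.002], [-0.003, 0.001, -1.0]]
wrist_force: [2.0, -8.6, 4.2]
grip_width: 0.034
gripper_force: 61.0
```

```bash
python3 b.py
cat > lift.py <<'E'
from h import *
# shift of slab corners region in scene camera between frames (px), slab left/right front corners & chalk
A=np.load("scene4.npy");Bs=[np.load("scene5.npy")]+[np.ascontiguousarray(arm.camera("scene")) for _ in range(3)]
B=np.mean(Bs,0)
D=np.array([-.2596,.9657]);Nn=np.array([-D[1],D[0]]);E0=np.array([.5759,.0005])+.165*D
g=lambda i:cv2.GaussianBlur(i.astype(np.float32).mean(2),(0,0),.7)
a,b=g(A),g(B)
for nm,v,u in(("L corner",.1,0),("R corner",-.1,0),("chalk",0,.012),("bar mark",0,.14)):
    P=np.r_[E0+u*D+v*Nn,.035];uv=proj("scene",P)
    dz=proj("scene",P+[0,0,.004])-uv;dx=proj("scene",P+np.r_[.0015*D,0])-uv
    x,y=np.round(uv).astype(int);h=7;sl=np.s_[y-h:y+h+1,x-h:x+h+1]
    W=np.eye(2,3,dtype=np.float32)
    try:
        cc,W=cv2.findTransformECC(a[sl],b[sl],W,cv2.MOTION_TRANSLATION,(3,100,1e-5),None,3)
        s=W[:,2];k=np.linalg.lstsq(np.column_stack([dz/4,dx/1.5]),s,rcond=None)[0]
        print(nm,uv.round(1),"cc",round(cc,3),"shift",s.round(2),"4mm up",dz.round(2),"1.5 back",dx.round(2),"-> lift,back mm",k.round(1))
    except cv2.error as e:print(nm,"ECC fail")
E
python3 lift.py
```

```text
t 24.85 heel xb -59.71800669894233 lat -0.6390844463901724 z 11.569336844493172 F along/lat/z -8.842383895009684 0.310713091470278 4.20005211087493 M [-1.37 -0.28  0.01] 0.03399730789288338
L corner [372.9 212.4] cc 0.858 shift [-0.68 -0.07] 4mm up [ 0.13 -0.66] 1.5 back [0.32 0.23] -> lift,back mm [-2.2 -2.9]
R corner [336.1 245.8] cc 0.961 shift [-0.05 -0.19] 4mm up [ 0.05 -0.62] 1.5 back [0.32 0.26] -> lift,back mm [ 0.9 -0.3]
chalk ECC fail
bar mark [386.6 252.4] cc 1.0 shift [-0.   -0.01] 4mm up [ 0.17 -0.61] 1.5 back [0.35 0.27] -> lift,back mm [ 0. -0.]
```

```bash
cat > side.py <<'E'
from h import *
from scipy.ndimage import map_coordinates
D=np.array([-.2596,.9657]);Nn=np.array([-D[1],D[0]]);E0=np.array([.5759,.0005])+.165*D
g=lambda i:i.astype(np.float32).mean(2)
A=(g(np.load("scene.npy"))+g(np.load("scene4.npy")))/2
B=np.mean([g(np.load("scene5.npy"))]+[g(np.ascontiguousarray(arm.camera("scene"))) for _ in range(5)],0)
t=np.arange(-5,5.01,.1)
for nm,v in(("right",-.1),("left",.1)):
  for u0,u1 in((.003,.03),(.03,.06),(.06,.09),(.1,.125)):
    pa=[];pb=[];ex=[]
    for u in np.linspace(u0,u1,15):
        P=np.r_[E0+u*D+v*Nn,.035];q=proj("scene",P);d=proj("scene",P+np.r_[.001*D,0])-q;d/=np.linalg.norm(d);n=np.array([d[1],-d[0]])
        ex.append((proj("scene",P+[0,0,.001])-q)@n)
        xy=q[:,None]+n[:,None]*t
        pa.append(map_coordinates(A,[xy[1],xy[0]],order=3));pb.append(map_coordinates(B,[xy[1],xy[0]],order=3))
    pa,pb=np.mean(pa,0),np.mean(pb,0)
    best=min((np.std(np.interp(t[15:-15]+s,t,pb)-pa[15:-15]),s) for s in np.arange(-1.5,1.5,.02))
    print(nm,u0,"shift px %.2f res %.1f range %.0f  px/mm %.3f -> lift mm %.1f"%(best[1],best[0],np.ptp(pa),np.mean(ex),best[1]/np.mean(ex)))
E
python3 side.py
```

```text
right 0.003 shift px 0.32 res 1.7 range 34  px/mm 0.129 -> lift mm 2.5
right 0.03 shift px 0.28 res 1.2 range 34  px/mm 0.130 -> lift mm 2.1
right 0.06 shift px 0.16 res 0.8 range 34  px/mm 0.132 -> lift mm 1.2
right 0.1 shift px 0.04 res 0.6 range 34  px/mm 0.133 -> lift mm 0.3
left 0.003 shift px 0.28 res 2.5 range 54  px/mm 0.153 -> lift mm 1.8
left 0.03 shift px 0.20 res 5.4 range 60  px/mm 0.154 -> lift mm 1.3
left 0.06 shift px 0.24 res 3.6 range 35  px/mm 0.156 -> lift mm 1.5
left 0.1 shift px 0.04 res 4.0 range 34  px/mm 0.158 -> lift mm 0.3
```

Right side profile indicates a lift of about 2.9 mm, and the ramp geometry gives 3.1 mm. I'll push 4.5 mm more.

Emit:
jog_arm --deltas '[{"gripper": 20, "linear": [1, 0, 0], "turn": 0}, {"gripper": 20, "linear": [1, 0, 0], "turn": 0}, {"gripper": 20, "linear": [1, 0, 0], "turn": 0}, {"gripper": 20, "linear": [1, 0, 0], "turn": 0}, {"gripper": 20, "linear": [0.5, 0, 0], "turn": 0}, {"gripper": 20, "linear": [0, 0, 0], "turn": 0}, {"gripper": 20, "linear": [0, 0, 0], "turn": 0}, {"gripper": 20, "linear": [0, 0, 0], "turn": 0}, {"gripper": 20, "linear": [0, 0, 0], "turn": 0}, {"gripper": 20, "linear": [0, 0, 0], "turn": 0}]'

```text
t: 26.6
tool_pos: [0.5492, 0.1017, 0.0116]
orientation: [[-0.26, 0.966, 0.002], [0.966, 0.26, -0.003], [-0.003, 0.001, -1.0]]
wrist_force: [2.4, -8.4, 3.4]
grip_width: 0.0343
gripper_force: 61.0
```

```bash
python3 b.py; python3 side.py|head -4; python3 -c "
from h import *
snap('scene','fin',(290,165,410,265),6)"
```

```text
t 26.6 heel xb -55.30386408724016 lat -0.6417818298844676 z 11.573764729811645 F along/lat/z -8.77052066108772 -0.17628691944321345 3.3799191151412904 M [-1.4  -0.23  0.07] 0.03431638197493148
right 0.003 shift px 0.36 res 1.8 range 34  px/mm 0.129 -> lift mm 2.8
right 0.03 shift px 0.36 res 1.4 range 34  px/mm 0.130 -> lift mm 2.8
right 0.06 shift px 0.22 res 1.2 range 34  px/mm 0.132 -> lift mm 1.7
right 0.1 shift px 0.06 res 1.1 range 34  px/mm 0.133 -> lift mm 0.4
```

View pics/fin.png

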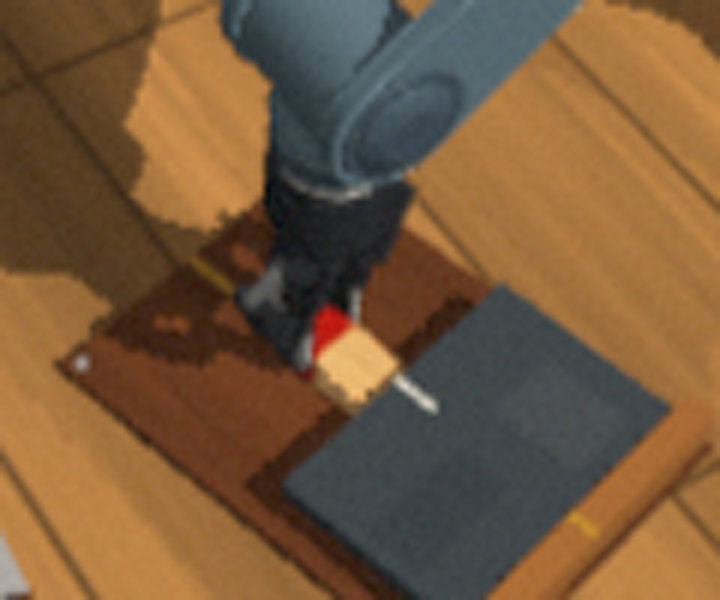

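Run:
```python
from h import *
D=np.array([-.2596,.9657]);N=np.array([-D[1],D[0]]);L=np.array([.5561,.0736]);M=np.array([.5759,.0005])
im=np.ascontiguousarray(arm.camera("scene"))
f=lambda x,y:(290+x/6-.4,165+y/6-.4)
for n,px,z in(("wedge Rcorner",(355,405),.0255),("wedge Lcorner",(402,372),.0255),("heel/ramp R",(313,362),.036),("heel/ramp L",(350,322),.036),("chalk start",(397,378),.039),("mark visible",(205,270),.008)):
    P=ray("scene",f(*px),z)[:2];print(n,"xb %.1f lat %.1f"%((P-M)@D*1e3-160,(P-L)@N*1e3))
```

```text
wedge Rcorner xb -4.8 lat -22.1
wedge Lcorner xb -0.3 lat 15.4
heel/ramp R xb -38.8 lat -22.2
heel/ramp L xb -42.4 lat 15.3
chalk start xb 5.7 lat 2.1
mark visible xb -146.8 lat -1.3
```

```bash
python3 -c "
from plant import arm
print(arm.sign_off())"
```

```text
the job is handed in; nothing more can be done
None
```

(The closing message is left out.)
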